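# Run the bag sealer's timer up to its preset stop and make a dry press

### The arm

A 6-joint arm with a two-finger parallel gripper is mounted at the origin on the work surface. World frame = base frame: x ahead of the robot, y to its left, z up, the work surface at z = 0. Lengths are in mm, angles in rad, forces in N, time in s.
With the tool pointing down it reaches from about 350 to 775 mm from the base axis. Payload 7.3 kg.
Tool frame: the origin (TCP) lies midway between the tips of the shut fingers; the grasp point (between the pads) lies 19 mm behind it; x points along the fingers, y is the direction in which the jaws open and shut, and the axes are right-handed (so a half turn about x gives the same grasp; the last joint's range is limited). The gripper opens to 92 mm and grips with 3 to 60 N. Pads are 19 mm wide; open, the fingers measure 130 mm over their backs; the gripper's body (75 mm by 190 mm) begins 47 mm behind the grasp point.
Start: joints at [-1.335, 0.342, 1.524, -0, 1.275, -0.146], TCP at [195.634, -487.209, 226.741] pointing down, gripper open.
Joint ranges: [-2.53, 2.53], [-0.77, 2.02], [0.04, 2.7], [-1, 4.14], [0.28, 2.66], [-3.11, 3.11]. Speed limits (rad/s): [2.57, 2.57, 3.14, 3.14, 3.14, 3.14].

### API

Orientations are given as [roll, pitch, yaw] about the fixed x, y, z axes, in that order (R = Rz(yaw) Ry(pitch) Rx(roll)).
In Python, from plant import bot gives the robot as it stands. The module is installed in compiled form; this text tells all that it offers.
- The arm moves only by the shell command python3 -m handwheel 'ROWS' [OPENING]. ROWS is JSON, a list that holds one entry, the list of rows, each a list of 4 numbers: the shift along the tool's x, y, z in cm, then the turn about the tool's x in rad. A call has 1 to 8 rows; each row shifts and turns the commanded pose from where the row before left it, along the tool's axes as they then stand; what a row does not reach is not made up. A row lasts 1/12 s, in which the tool goes at most 41.7 mm and 7.16 degrees, less where a joint would pass 70% of its speed; a pose out of reach is approached as far as the arm can. A call is refused whole if a number of a shift passes 4.17 or a number of a turn 0.125, either way. A call with a gripper value outside its range is refused whole. OPENING is the opening, from 0 (shut) to 1 (fully open), set as the call begins (- or left out, the last holds). The fingers move at their own pace and stop on an object; the grip force is fixed at half the most. Time passes only in rows, so rows that do not move let the fingers close. It gives the time, the measured TCP pose, the force and the opening at its end, in the units of the state.
- bot.get_obs(): the state, without advancing time (a new reading comes with each control period).
- bot.capture(name): name is "scene" or "side" or "wrist"; returns (picture, depth): 384x512x3 uint8, red, green, blue; 384x512 float32, mm along the optical axis (not along the pixel's ray), 0 where there is no reading.
- bot.camera_model(name): a dict with "fx", "fy", "cx", "cy" (pixels), "position" and "rotation" of the camera in the world. Camera axes: x right, y down, z forward; pixel columns grow to the right and rows downward; lengths in mm; the calibration is good to about 2 mm. A picture is of the moment at which its call begins: read the wrist's pose just before it. camera_model takes no time and is no camera call; for the wrist camera it gives the pose at the moment of the call.
- bot.close_job(): hands the job in, once; it reports no verdict.
Trained networks look in the newest picture that a camera, given by its name, has taken for a name from the list of things; names that differ only in an ending like _2 or _b are one class to them, and where a whole thing is asked for, a point or a joint stands for the part that bears it (a point fixed in the world has none). Each returns a list of dicts, best first, with "conf" (0 to 1); they miss things now and then, are a little off and sometimes report something else, mostly with a low value. They report only what shows in the picture. A call takes as long as a camera call.
- bot.find_in(camera, label): "bbox" ([left, top, width, height] in pixels, round what is visible of it).
- bot.spot_point(camera, label): "point" ([column, row] in pixels: a listed point, or the origin of a listed thing).
The state is a dict: "time": time; "joint_positions": joint angles; "dq": joint speeds; "tau": joint torques, N m; "tool_pos": TCP position; "tcp_rot": TCP orientation; "contact_force": force on the tool from outside, world axes, zero at the start; "moment": the same for the moment, N m; "grip_width": finger opening in mm.
Only numpy, scipy, OpenCV 4.12 (cv2) and the standard library are available. Lean on these libraries where they do the work, as an engineer would, in place of code of your own. Each camera call takes 0.05 s, during which the arm holds its last target.

### The job

Get the bag sealer ready for today's bags: turn the small inner timer knob clockwise until its pointer rests gently but firmly against the rubber-capped stop screw of the preset ring around it, without shifting that ring. Then make a dry press: push the sealing arm fully down, hold it shut for about a second, let it rise again, and leave the timer at its stop and the things around as they are.

Things in the scene. Friction and masses are not known exactly. Their poses are not given: they have to be found in the camera images.
- sealer: Bench bag sealer, white housing 94 wide (its x), 480 long (its y, from -360 to +120), flat top 70 mm above the table; stands fixed. Origin on the table under the housing's middle line. Timer dial at its y = +70, hinge of the raised sealing arm at y = -325. The raised arm's free end stops 95 mm short of the dial's axis and reaches 180 mm above the table.
- timer_knob: Small inner knob, upright axis, round black ribbed grip 28 mm across and 23 high above a flat 34 mm flange that carries the pointer. Origin on the axis, under the flange, 85 mm above the table. Its x axis runs along the pointer, z is up. Turns about z, stays where it is left; about 0.06 N m of friction. Clockwise from above brings the pointer to the stop screw, 0.55 to 1.55 rad away at the start.
- knob_top (a point): Centre of the knob's flat top, on the axis of knob and ring, 113 mm above the table (28 mm above the knob's origin).
- pointer_tip (a point): Outer end of the knob's pointer: a flat aluminium bar, 5 mm wide and 5 mm high (85 to 90 mm above the table), that reaches 31 mm from the axis, over the preset ring.
- preset_ring: Outer preset ring round the knob's foot, same axis: grey, ribbed, 70 mm across, top face 83 mm above the table. It carries the stop and must stay put. Origin on the axis, on its underside; its x axis runs to the stop lug. Friction holds it: a push of about 13 N on the stop, or a finger that catches the lug, drags it round; more than 9 N on the stop is too hard.
- stop_lug (a point): Top centre of the ring's stop lug, an aluminium block 12 x 9 mm at 27 mm from the axis, top 92 mm above the table. From its anticlockwise face a rubber-capped stop screw stands out by 2 to 13 mm (set by hand, not measured): the pointer meets it 0.68 to 0.32 rad short of the lug. The white cap yields about 1 mm per 9 N; resting firmly is 1.5 N or more (0.04 N m more turning torque).
- press_arm (a joint): Sealing arm, a 28 mm wide aluminium bar 300 mm long, hinged at the far end of the sealer from the dial. 0 = raised (sprung up by itself, sloping 0.2 rad), 0.2 = fully shut; above 0.185 counts as shut. At the pad it takes 2 N to start and 6 N to shut; more than 25 N is ramming.
- press_pad (a point): Top centre of the black press pad (40 x 50 mm) on the arm's free end, in line with the sealer's middle, at its y = -70 raised, -60 shut. Moves with the arm: about 178 mm above the table when raised, 126 mm when shut. The hinge axis is 265 mm away from it along the arm, 103 mm above the table.
- spice_jar: Bystander: closed jar, 60 mm across, 95 high, beside the sealer. Origin under its centre. Leave it alone.
- label_roll: Bystander: roll of labels standing on end, 76 mm across, 40 high, beyond the timer end of the sealer. Origin under its centre. Leave it alone.
- mouse: Bystander: computer mouse on a stone slab to the left. Origin under its centre. Leave it alone.

How it is judged (in metres and radians):
On the way, in this order (a step that is already met when the one before it is completed fails the run):
1. the knob's pointer is held against the rubber-capped stop screw with more than 1.5 N for 0.3 s (contact force between timer_knob and preset_ring above 1.5 N), for 0.3 s.
2. the sealing arm is held fully shut (joint above 0.185) for 0.7 s (value of joint press_arm above 0.185 rad), for 0.7 s.
At the end, for the whole second after the job is handed in: The knob's pointer still rests at the stop screw (gap to the rubber cap under 2 mm), the preset ring is within 2 mm of where it was, the sealing arm is up again (joint below 0.02) (distance between timer_knob_c2 and stop_cap_c0 below 0.0075 m and value of joint press_arm below 0.02 rad and distance of stop_lug from where it was at the start of the episode below 0.002 m); the robot touches nothing.
It fails at once if the knob is forced against the stop with more than 9 N (contact force between timer_knob and preset_ring above 9 N).
It fails at once if the preset ring is shifted by more than 2 mm (distance of stop_lug from where it was at the start of the episode above 0.002 m).
It fails at once if the sealing arm is rammed with more than 25 N (contact force between anything else and press_arm above 25 N).
It fails at once if a bystander is moved by more than 20 mm (distance of any of spice_jar, label_roll, mouse from where it was at the start of the episode above 0.02 m).
It also fails if it takes over 67 s, if anything falls off the work surface, if the arm or the gripper's body presses on something with over 40 N, if the wrist force passes 120 N, or if a joint passes its speed limit or range.

## Working session

There is one attempt and no reset: what is moved stays moved. The work goes in short steps, Python scripts to look and compute and a shell command to move; the robot and the scene stay as the last step left them, time stands still between calls to the robot, and variables do not carry over. Pictures are saved under pics/ and viewed, and the job is handed in when it is done.

```bash
mkdir -p pics
cat > h.py <<'E'
from plant import bot
import numpy as np, cv2
def snap(c,n):
    im,d=bot.capture(c); cv2.imwrite(f'pics/{n}.png',im[:,:,::-1]); return im,d
def ray(c,p):
    m=bot.camera_model(c); R=np.array(m['rotation']); 
    v=R@np.array([(p[0]-m['cx'])/m['fx'],(p[1]-m['cy'])/m['fy'],1.]); return np.array(m['position']),v
def atz(c,p,z):
    o,v=ray(c,p); return o+v*(z-o[2])/v[2]
def proj(c,X):
    m=bot.camera_model(c); R=np.array(m['rotation']); q=R.T@(np.array(X)-np.array(m['position'])); return np.array([m['fx']*q[0]/q[2]+m['cx'],m['fy']*q[1]/q[2]+m['cy']])
E
python3 - <<'E'
from h import *
np.set_printoptions(precision=2,suppress=True)
print(bot.get_obs())
for c in ['scene','side','wrist']:
    m=bot.camera_model(c);print(c,m['position'],np.array(m['rotation']).tolist(),m['fx'])
    snap(c,c+'0')
    if c!='wrist':
      for l,z in [('knob_top',113),('pointer_tip',90),('stop_lug',92),('press_pad',178),('spice_jar',0),('label_roll',0),('mouse',0),('sealer',0)]:
        for r in bot.spot_point(c,l)[:2]: print(c,l,r['conf'],r['point'],atz(c,r['point'],z))
E
```

```text
{'time': 0.0, 'joint_positions': array([-1.33,  0.34,  1.53, -0.  ,  1.28, -0.15]), 'dq': array([ 0.,  0.,  0., -0.,  0.,  0.]), 'tau': array([  0.  , -43.12, -24.42,   0.07,   0.06,  -0.  ]), 'tool_pos': array([ 195.54, -486.79,  226.04]), 'tcp_rot': array([-1.72,  1.57,  1.81]), 'contact_force': array([-0.19,  0.25,  0.41]), 'moment': array([-0.,  0.,  0.]), 'grip_width': 91.8257084876671}
scene [1716.56  314.47  994.31] [-2.2374005740123577, 0.019939660795157632, 1.7153466338347474] 394.9380339580887Traceback (most recent call last):
  File "<stdin>", line 9, in <module>
  File "h.py", line 9, in atz
    o,v=ray(c,p); return o+v*(z-o[2])/v[2]
                                      ~^^^
IndexError: invalid index to scalar variable.
```

```bash
cat > h.py <<'E'
from plant import bot
import numpy as np, cv2
from scipy.spatial.transform import Rotation as Ro
np.set_printoptions(precision=2,suppress=True)
def snap(c,n):
    im,d=bot.capture(c); cv2.imwrite(f'pics/{n}.png',im[:,:,::-1]); return im,d
def ray(c,p,m=None):
    m=m or bot.camera_model(c); R=Ro.from_euler('xyz',m['rotation']).as_matrix()
    v=R@np.array([(p[0]-m['cx'])/m['fx'],(p[1]-m['cy'])/m['fy'],1.]); return np.array(m['position']),v
def atz(c,p,z,m=None):
    o,v=ray(c,p,m); return o+v*(z-o[2])/v[2]
def proj(c,X,m=None):
    m=m or bot.camera_model(c); R=Ro.from_euler('xyz',m['rotation']).as_matrix(); q=R.T@(np.array(X)-np.array(m['position'])); return np.array([m['fx']*q[0]/q[2]+m['cx'],m['fy']*q[1]/q[2]+m['cy']])
def toolR(): return Ro.from_euler('xyz',bot.get_obs()['tcp_rot']).as_matrix()
E
python3 - <<'E'
from h import *
print(toolR())
for c in ['scene','side','wrist']:
    m=bot.camera_model(c);print(c,m['position'],m['rotation'],m['fx'])
    snap(c,c+'0')
    if c!='wrist':
      for l,z in [('knob_top',113),('pointer_tip',90),('stop_lug',92),('press_pad',178),('spice_jar',0),('label_roll',0),('mouse',0),('sealer',0)]:
        for r in bot.spot_point(c,l)[:2]: print(c,l,r['conf'],r['point'],atz(c,r['point'],z))
E
python3 -c "
import cv2,numpy as np
a=[cv2.imread(f'pics/{c}0.png') for c in ('scene','side','wrist')]
"
```

```text
[[-0.    0.37 -0.93]
 [ 0.   -0.93 -0.37]
 [-1.   -0.   -0.  ]]
scene [1716.56  314.47  994.31] [-2.24  0.02  1.72] 394.9380339580887
scene knob_top 0.64 [246.2, 165.7] [495.98  45.06 113.  ]
scene pointer_tip 0.48 [253.8, 169.6] [486.62  72.39  90.  ]
scene stop_lug 0.48 [244.9, 174.9] [527.53  44.75  92.  ]
scene press_pad 0.89 [204.3, 157.5] [552.43 -98.75 178.  ]
scene spice_jar 0.72 [215.0, 215.1] [667.01 -47.57   0.  ]
scene label_roll 0.64 [281.4, 184.4] [452.73 177.55   0.  ]
scene mouse 0.78 [384.9, 183.7] [398.31 593.7    0.  ]
scene sealer 0.73 [229.0, 194.9] [544.55 -21.05   0.  ]
side [ 466.01 1111.08  901.56] [-2.24 -0.01 -3.  ] 366.04224080978014
side knob_top 0.46 [275.6, 180.3] [518.63  67.27 113.  ]
side pointer_tip 0.44 [283.6, 184.8] [489.15  59.3   90.  ]
side pointer_tip 0.24 [278.9, 179.6] [508.51  30.73  90.  ]
side stop_lug 0.43 [273.7, 183.6] [525.09  60.25  92.  ]
side press_pad 0.56 [274.0, 142.0] [541.53 -85.24 178.  ]
side spice_jar 0.93 [238.2, 181.3] [675.78 -52.52   0.  ]
side label_roll 0.67 [290.6, 229.7] [449.42 193.25  -0.  ]
side mouse 0.57 [283.2, 333.6] [446.83 584.52   0.  ]
side sealer 0.64 [273.3, 191.9] [528.43  -5.88   0.  ]
wrist [ 262.36 -459.88  383.97] [ 2.87 -0.   -1.19] 342.36660686950034
```

View pics/scene0.png

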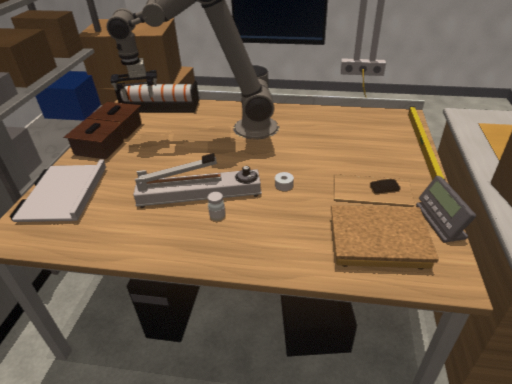

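View pics/side0.png

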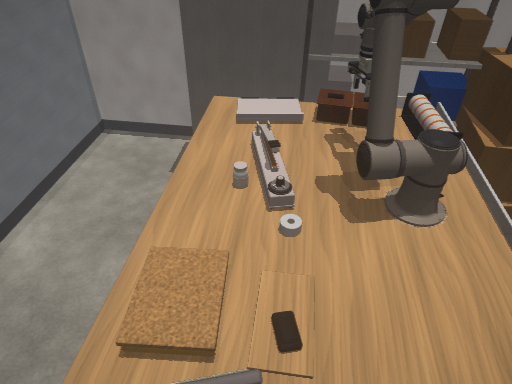

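View pics/wrist0.png

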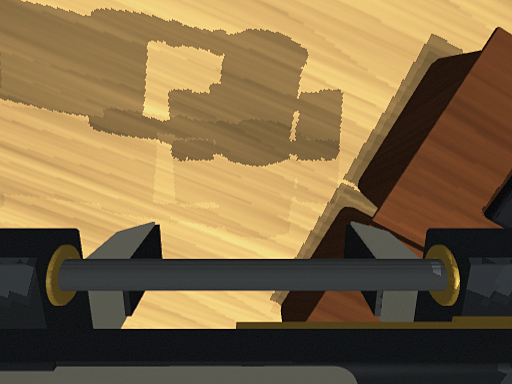

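```bash
python3 -m handwheel '[[[-1.6,-2,-2.5,0],[-1.6,-2,-2.5,0],[-1.6,-2.0,-3.0,0],[-1.6,-2.0,-3.0,0],[0,-2.4,-3.2,0],[0,-2.4,-3.2,0],[0,-2.4,-3.2,0],[0,-2.4,-3.2,0]]]'
python3 -m handwheel '[[[0,-2.4,-3.2,0],[0,-2.4,-3.2,0],[0,-2.4,-3.2,0],[0,-2.4,-3.2,0],[0,-2.2,-3.0,-0.12],[0,0,0,-0.12],[0,0,0,-0.12],[0,0,0,-0.12]]]'
python3 -m handwheel '[[[0,0,0,-0.12],[0,0,0,-0.12],[0,0,0,-0.12],[0,0,0,-0.12],[0,0,0,-0.12],[0,0,0,-0.12],[0,0,0,-0.12],[0,0,0,-0.12]]]'
python3 - <<'E'
from h import *
print(bot.get_obs());print(toolR())
snap('wrist','w1')
print(bot.camera_model('wrist'))
for l,z in [('knob_top',113),('pointer_tip',90),('stop_lug',92),('press_pad',178)]:
    for r in bot.spot_point('wrist',l)[:2]: print(l,r['conf'],r['point'],atz('wrist',r['point'],z))
E
```

```text
time: 1.72
tool_pos: [351.5, -233.5, 291.0]
tcp_rot: [2.009, 1.57, -0.751]
contact_force: [0.9, 0.0, -0.6]
grip_width: 91.7
time: 2.38
tool_pos: [453.8, -65.8, 290.6]
tcp_rot: [-0.429, 1.571, -2.7]
contact_force: [-0.1, -0.3, -0.8]
grip_width: 91.6
time: 3.05
tool_pos: [453.6, -66.8, 290.8]
tcp_rot: [0.523, 1.571, -0.791]
contact_force: [1.0, 0.8, -0.4]
grip_width: 91.6
{'time': 3.05, 'joint_positions': array([-0.31,  0.17,  1.58, -0.  ,  1.39, -0.57]), 'dq': array([-0.  ,  0.  , -0.  , -0.  ,  0.  , -1.43]), 'tau': array([ -0.  , -35.04, -25.53,   0.04,   0.07,   1.91]), 'tool_pos': array([453.56, -66.82, 290.76]), 'tcp_rot': array([ 0.52,  1.57, -0.79]), 'contact_force': array([ 0.98,  0.78, -0.4 ]), 'moment': array([-0.02, -0.16, -0.02]), 'grip_width': 91.60076545922077}
[[ 0.    0.97  0.25]
 [-0.    0.25 -0.97]
 [-1.    0.    0.  ]]
{'fx': 342.36660686950034, 'fy': 342.36660686950034, 'cx': 252.39230155794854, 'cy': 188.13739024646833, 'position': array([435.28,   2.87, 447.96]), 'rotation': array([ 2.87, -0.  ,  0.26])}
knob_top 0.59 [340.5, 69.6] [510.28  44.22 113.  ]
pointer_tip 0.61 [319.5, 32.1] [485.58  74.38  90.  ]
stop_lug 0.83 [354.2, 54.4] [524.11  63.12  92.  ]
press_pad 0.66 [350.3, 234.6] [545.98 -88.45 178.  ]
```

View pics/w1.png

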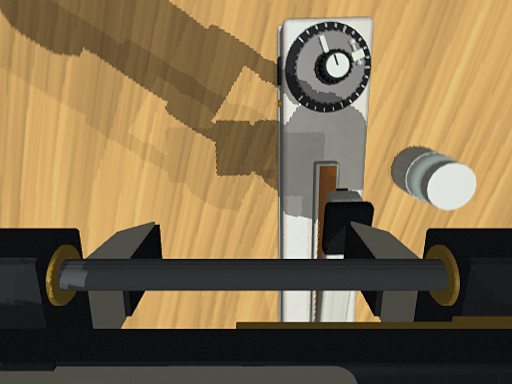

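```bash
python3 -m handwheel '[[[0,2.1,-1.5,0],[0,2.1,-1.5,0],[0,2.1,-1.5,0],[1.5,2.1,-1.0,0],[1.5,0,0,0],[1.5,0,0,0],[1.5,0,0,0],[0,0,0,0]]]'
python3 -m handwheel '[[[0,0,0,0],[0,0,0,0]]]'
python3 - <<'E'
from h import *
print(bot.get_obs());print(toolR())
im,d=snap('wrist','w2')
cv2.imwrite('pics/w2b.png',cv2.resize(im[20:240,130:400,::-1],None,fx=2.9,fy=2.7,interpolation=cv2.INTER_CUBIC))
for l,z in [('knob_top',113),('pointer_tip',90),('stop_lug',92),('press_pad',178)]:
    for r in bot.spot_point('wrist',l)[:2]: print(l,r['conf'],r['point'],atz('wrist',r['point'],z))
E
```

```text
time: 3.97
tool_pos: [519.8, 7.7, 227.8]
tcp_rot: [-1.932, 1.565, 3.029]
contact_force: [-0.9, 0.4, -0.6]
grip_width: 91.5
time: 4.13
tool_pos: [521.7, 7.2, 231.6]
tcp_rot: [1.151, 1.569, -0.17]
contact_force: [0.3, 0.5, 0.4]
grip_width: 91.9
{'time': 4.1333, 'joint_positions': array([-0.13,  0.33,  1.53, -0.  ,  1.28, -0.38]), 'dq': array([-0.  , -0.01, -0.01, -0.  , -0.  , -0.  ]), 'tau': array([  0.05, -41.76, -23.94,   0.06,   0.07,   0.02]), 'tool_pos': array([521.75,   7.18, 231.64]), 'tcp_rot': array([ 1.15,  1.57, -0.17]), 'contact_force': array([0.28, 0.53, 0.43]), 'moment': array([-0.04, -0.11, -0.  ]), 'grip_width': 91.91306245452778}
[[ 0.    0.97  0.25]
 [-0.    0.25 -0.97]
 [-1.    0.    0.  ]]
knob_top 0.63 [245.1, 133.1] [507.12  46.   113.  ]
pointer_tip 0.93 [231.0, 93.6] [487.74  72.53  90.  ]
pointer_tip 0.54 [249.5, 335.4] [ 561.9  -156.06   90.  ]
stop_lug 0.73 [271.2, 116.9] [525.27  62.5   92.  ]
press_pad 0.64 [250.7, 336.1] [545.62 -87.45 178.  ]
```

View pics/w2b.png

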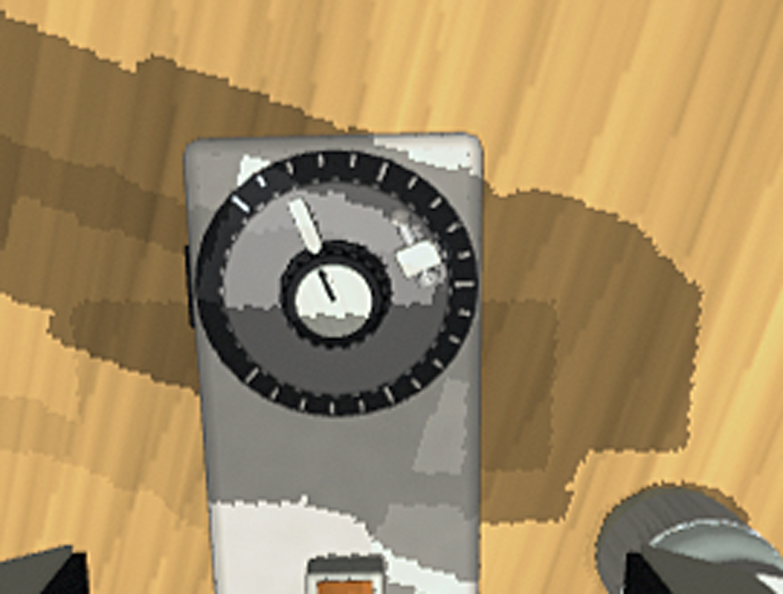

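Run:
```python
from h import *
k=atz('wrist',(245.2,131.9),113); r=atz('wrist',(246.2,124.8),83); p=atz('wrist',(231.7,94.1),90); l=atz('wrist',(274.1,115.9),92); c=atz('wrist',(268.6,100.7),89)
print(k,r,p,l,c, toolR()[:,1])
A=(k+r)/2
for n,x in [('p',p),('l',l),('c',c)]:
    v=(x-A)[:2]; print(n,np.hypot(*v),np.arctan2(v[1],v[0]))
# knob edge corners of housing: far edge direction
cs=[atz('wrist',(130+u/2.9,20+v/2.7),70) for u,v in [(187,148),(481,142),(213,590),(480,590)]]
print(cs)
```

```text
[506.58  47.06 113.  ] [506.2   50.03  83.  ] [488.12  72.33  90.  ] [527.28  63.95  92.  ] [519.64  74.85  89.  ] [0.97 0.25 0.  ]
p 29.997161273573614 2.225747178358037
l 25.95413790503287 0.6357386213976817
c 29.454689752485177 1.1043235486561274
[array([451.35,  79.82,  70.  ]), array([537.68, 103.93,  70.  ]), array([492.19, -71.39,  70.  ]), array([582.  , -48.43,  70.  ])]
```

```bash
python3 -m handwheel '[[[0,-0.15,-1.5,0],[0,-0.15,-1.5,0],[0,-0.15,-1.37,0],[1.5,0,0,-0.1],[2,0,0,-0.1],[2,0,0,-0.1],[2,0,0,-0.1],[1.5,0,0,-0.1]]]'
python3 -m handwheel '[[[0.5,0,0,0],[0,0,0,0],[0,0,0,0],[0,0,0,0]]]'
python3 - <<'E'
from h import *
print(bot.get_obs());print(toolR())
im,d=snap('wrist','w3')
print(proj('wrist',bot.get_obs()['tool_pos']))
for l,z in [('knob_top',113),('pointer_tip',90),('stop_lug',92)]:
    for r in bot.spot_point('wrist',l)[:2]: print(l,r['conf'],r['point'],atz('wrist',r['point'],z))
snap('side','s3');snap('scene','sc3')
E
```

```text
time: 5.05
tool_pos: [505.5, 48.9, 139.6]
tcp_rot: [-2.176, 1.57, -2.991]
contact_force: [-0.3, -0.5, -0.3]
grip_width: 91.8
time: 5.38
tool_pos: [506.9, 48.5, 136.9]
tcp_rot: [0.717, 1.569, -0.105]
contact_force: [0.6, 0.6, 0.6]
grip_width: 91.9
{'time': 5.3833, 'joint_positions': array([-0.06,  0.41,  1.7 , -0.  ,  1.03, -0.8 ]), 'dq': array([-0.  , -0.  ,  0.  , -0.  , -0.  , -0.01]), 'tau': array([  0.02, -42.56, -20.86,   0.03,   0.09,   0.03]), 'tool_pos': array([506.86,  48.55, 136.87]), 'tcp_rot': array([ 0.72,  1.57, -0.1 ]), 'contact_force': array([0.63, 0.56, 0.63]), 'moment': array([-0.02, -0.12, -0.06]), 'grip_width': 91.92844833680088}
[[ 0.    0.73  0.68]
 [-0.    0.68 -0.73]
 [-1.    0.    0.  ]]
[250.43 242.47]
knob_top 0.88 [248.0, 227.0] [506.58  46.51 113.  ]
knob_top 0.61 [254.4, 163.1] [484.07  75.87 113.  ]
pointer_tip 0.58 [254.2, 164.4] [487.66  71.94  90.  ]
stop_lug 0.84 [289.0, 213.8] [524.56  64.14  92.  ]
stop_lug 0.3 [254.2, 162.9] [486.58  72.91  92.  ]
```

View pics/w3.png

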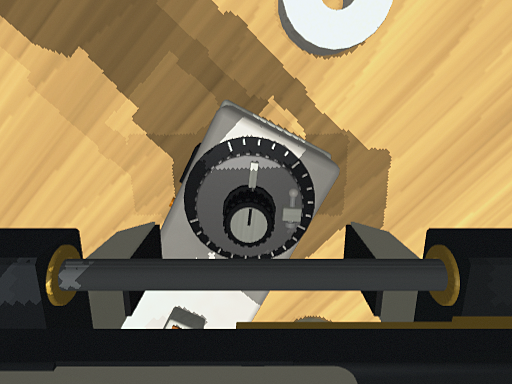

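```bash
python3 -m handwheel '[[[1.0,-0.1,0.08,0],[1.0,0,0,0],[1.0,0,0,0],[0.8,0,0,0],[0,0,0,0],[0,0,0,0]]]'
python3 - <<'E'
from h import *
for i in range(3):
    o=bot.get_obs();print(o['tool_pos'],o['contact_force'],o['moment'],o['tau'][5]); 
    im,d=snap('wrist','w4')
E
python3 -m handwheel '[[[0,0,0,0],[0,0,0,0],[0,0,0,0],[0,0,0,0],[0,0,0,0],[0,0,0,0],[0,0,0,0],[0,0,0,0]]]' 0
python3 -m handwheel '[[[0,0,0,0],[0,0,0,0],[0,0,0,0],[0,0,0,0]]]'
python3 - <<'E'
from h import *
for i in range(6):
    o=bot.get_obs();print(o['tool_pos'],o['contact_force'],o['moment'],o['tau'][5],o['grip_width'],o['joint_positions'][5]); 
    im,d=snap('wrist','w5')
E
```

```text
time: 6.18
tool_pos: [505.5, 47.3, 97.0]
tcp_rot: [-2.327, 1.569, 3.136]
contact_force: [-0.4, 1.1, 0.1]
grip_width: 91.7
[505.5   47.29  97.03] [-0.43  1.15  0.07] [ 0.05 -0.21  0.07] 0.0010193291382165626
[505.92  47.26  97.56] [-0.05 -0.18  1.03] [ 0.01 -0.15  0.02] 0.0007201914013421629
[506.15  47.26  97.89] [ 0.54 -0.23 -0.13] [ 0.01 -0.13  0.04] 0.0006343525819829665
time: 7.0
tool_pos: [505.9, 47.2, 97.7]
tcp_rot: [-0.418, 1.571, -1.238]
contact_force: [0.3, -0.3, -0.3]
grip_width: 42.9
time: 7.33
tool_pos: [505.5, 46.9, 97.7]
tcp_rot: [-1.703, 1.57, -2.523]
contact_force: [-3.5, -2.1, 1.7]
grip_width: 26.9
[505.45  46.88  97.68] [-3.48 -2.13  1.72] [-0.48  0.27  0.01] 0.029417420737445354 26.888706375363903 -0.8087398722302569
[505.45  46.87  97.68] [-2.34 -3.46  1.92] [-0.55  0.36  0.01] 0.027236961177550256 27.289293700598908 -0.8087481547255196
[505.47  46.88  97.68] [-2.84 -3.44  2.  ] [-0.57  0.35  0.02] 0.025474868598394096 26.844596406704877 -0.8087389002826485
[505.45  46.92  97.67] [-3.57 -3.87  1.6 ] [-0.65  0.43  0.06] 0.023840104113332927 27.440100105550332 -0.8087055682339276
[505.48  46.9   97.68] [-4.65 -4.12  2.28] [-0.62  0.41 -0.01] 0.022076586610637605 26.83431935392808 -0.8087183192145798
[505.46  46.9   97.67] [-3.42 -3.15  1.99] [-0.69  0.47 -0.02] 0.021758475922979414 27.156848201927858 -0.8087077379198478
```

View pics/w5.png

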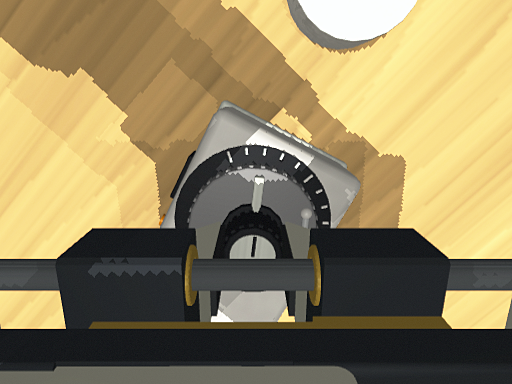

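```bash
cat > m.py <<'E'
from h import *
t=[];mz=[];f=[];
for i in range(8):
    o=bot.get_obs(); t.append(o['tau'][5]);mz.append(o['moment']);f.append(o['contact_force']); snap('wrist','w')
R=toolR(); print('t',o['time'],'tau6',np.round([t[0],t[-1]],4),'mom',np.mean(mz,0),'f',np.mean(f,0),'f tool',R.T@np.mean(f,0),'q6',round(o['joint_positions'][5],4),'yaw',round(np.arctan2(R[1,1],R[0,1]),4),o['tool_pos'])
E
python3 -m handwheel '[[[0,-0.05,0,0],[0,0,0,0.06],[0,0,0,0.07],[0,0,0,0.07],[0,0,0,0.07],[0,0,0,0.07],[0,0,0,0.06],[0,0,0,0]]]'
python3 m.py
python3 -m handwheel '[[[0,0,0,0.05],[0,0,0,0.05],[0,0,0,0.05],[0,0,0,0]]]'
python3 m.py; cp pics/w.png pics/w6.png
```

```text
time: 8.3
tool_pos: [505.4, 46.8, 97.7]
tcp_rot: [-1.256, 1.571, -2.478]
contact_force: [-2.5, -2.6, 1.9]
grip_width: 26.9
t 8.65 tau6 [ 0.8  -0.01] mom [-0.51  0.35 -0.04] f [-3.22 -3.01  1.79] f tool [-1.79 -4.06  1.71] q6 -0.4102 yaw 0.3516 [505.45  46.87  97.7 ]
time: 9.03
tool_pos: [505.5, 46.9, 97.7]
tcp_rot: [-0.875, 1.571, -2.246]
contact_force: [-3.8, -2.7, 2.8]
grip_width: 27.1
t 9.3833 tau6 [ 0.63 -0.01] mom [-0.58  0.45 -0.04] f [-3.48 -3.11  2.57] f tool [-2.57 -4.03  2.35] q6 -0.2601 yaw 0.2016 [505.43  46.88  97.69]
```

View pics/w6.png

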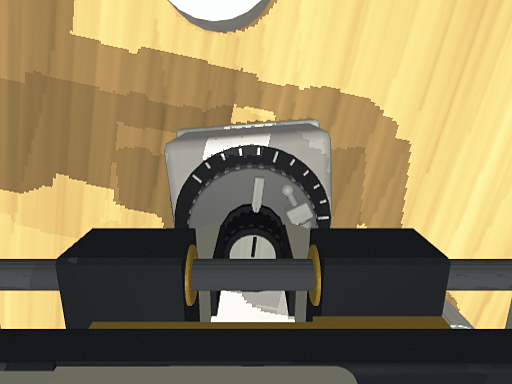

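```bash
python3 -m handwheel '[[[0,0,0,0.04],[0,0,0,0.04],[0,0,0,0.04],[0,0,0,0.03],[0,0,0,0],[0,0,0,0]]]'
python3 m.py; cp pics/w.png pics/w7.png
python3 -c "
import cv2;a=cv2.imread('pics/w7.png');cv2.imwrite('pics/w7b.png',cv2.resize(a[140:270,180:350],None,fx=4.4,fy=4.4,interpolation=cv2.INTER_CUBIC))"
```

```text
time: 9.93
tool_pos: [505.4, 46.8, 97.7]
tcp_rot: [-0.965, 1.571, -2.485]
contact_force: [-2.8, -3.9, 2.5]
grip_width: 27.6
t 10.2833 tau6 [ 0.   -0.06] mom [-0.62  0.52 -0.05] f [-3.57 -3.56  2.92] f tool [-2.91 -3.75  3.37] q6 -0.1097 yaw 0.0513 [505.43  46.84  97.69]
```

View pics/w7b.png

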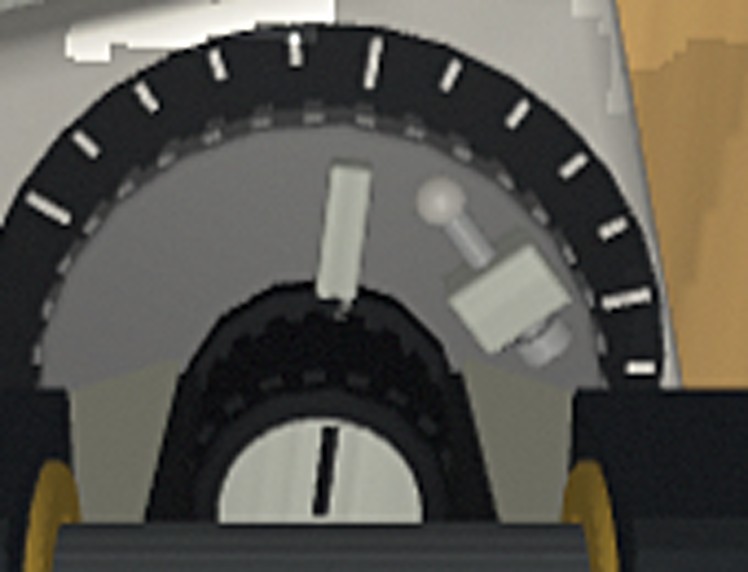

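```bash
python3 -m handwheel '[[[0,0,0,0.04],[0,0,0,0.04],[0,0,0,0.04],[0,0,0,0],[0,0,0,0],[0,0,0,0]]]'
python3 m.py
python3 -m handwheel '[[[0,0,0,0.01],[0,0,0,0.01],[0,0,0,0],[0,0,0,0],[0,0,0,0]]]'
python3 m.py; cp pics/w.png pics/w8.png
python3 -c "
import cv2;a=cv2.imread('pics/w8.png');cv2.imwrite('pics/w8b.png',cv2.resize(a[140:270,180:350],None,fx=4.4,fy=4.4,interpolation=cv2.INTER_CUBIC))"
```

```text
time: 10.83
tool_pos: [505.4, 46.8, 97.7]
tcp_rot: [-0.864, 1.571, -2.503]
contact_force: [-4.4, -4.1, 2.6]
grip_width: 27.3
t 11.1833 tau6 [-0.05 -0.06] mom [-0.64  0.54 -0.07] f [-3.69 -3.79  2.85] f tool [-2.85 -3.42  4.03] q6 0.0103 yaw -0.0687 [505.42  46.87  97.67]
time: 11.65
tool_pos: [505.4, 46.9, 97.7]
tcp_rot: [-0.713, 1.571, -2.373]
contact_force: [-3.7, -2.9, 2.8]
grip_width: 27.2
t 12.0 tau6 [-0. -0.] mom [-0.62  0.53 -0.01] f [-3.67 -3.64  2.4 ] f tool [-2.4  -3.34  3.95] q6 0.0301 yaw -0.0885 [505.41  46.87  97.68]
```

View pics/w8b.png

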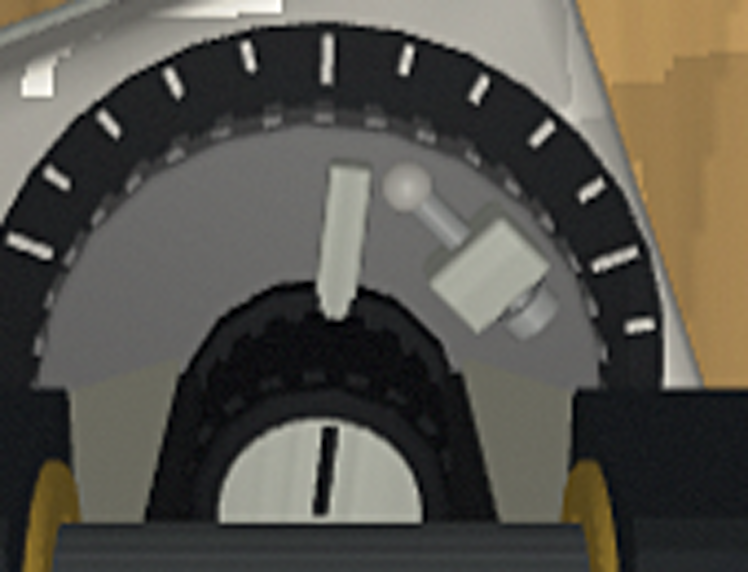

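```bash
sed -i 's/range(8)/range(4)/' m.py
python3 -m handwheel '[[[0,0,0,0.02],[0,0,0,0.02],[0,0,0,0],[0,0,0,0]]]' | head -1
python3 m.py
for i in 1 ; do python3 -m handwheel '[[[0,0,0,0.01],[0,0,0,0],[0,0,0,0]]]'|head -1
python3 m.py; done;  cp pics/w.png pics/w9.png
python3 -c "
import cv2;a=cv2.imread('pics/w9.png');cv2.imwrite('pics/w9b.png',cv2.resize(a[140:270,180:350],None,fx=4.4,fy=4.4,interpolation=cv2.INTER_CUBIC))"
```

```text
time: 12.38
t 12.5333 tau6 [ 0.01 -0.03] mom [-0.65  0.55 -0.06] f [-3.81 -3.57  2.6 ] f tool [-2.6  -3.32  4.03] q6 0.0702 yaw -0.1287 [505.4   46.85  97.68]
time: 12.83
t 12.9833 tau6 [0.04 0.02] mom [-0.64  0.55 -0.  ] f [-4.17 -3.38  2.92] f tool [-2.92 -3.67  3.92] q6 0.0802 yaw -0.1385 [505.4   46.84  97.68]
```

View pics/w9b.png

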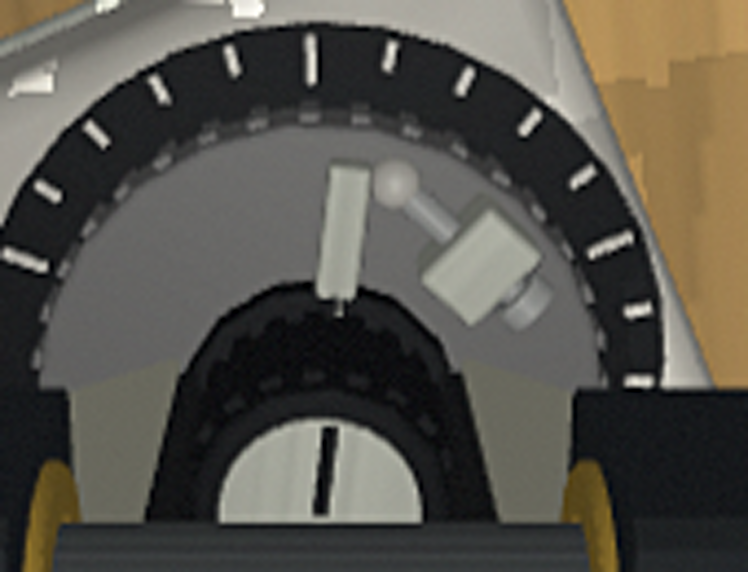

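```bash
for i in 1 2; do python3 -m handwheel '[[[0,0,0,0.01],[0,0,0,0],[0,0,0,0]]]'|head -1
python3 m.py; done
```

```text
time: 13.28
t 13.4333 tau6 [0.08 0.06] mom [-0.64  0.53  0.07] f [-3.99 -3.73  2.45] f tool [-2.45 -3.4   4.28] q6 0.0901 yaw -0.1484 [505.41  46.85  97.68]
time: 13.73
t 13.8833 tau6 [0.12 0.11] mom [-0.64  0.56  0.12] f [-3.14 -3.41  2.99] f tool [-2.99 -2.57  3.86] q6 0.1 yaw -0.1582 [505.39  46.86  97.68]
```

```bash
for i in 1; do python3 -m handwheel '[[[0,0,0,0.01],[0,0,0,0],[0,0,0,0]]]'|head -1
python3 m.py; done;cp pics/w.png pics/w10.png
python3 -c "
import cv2;a=cv2.imread('pics/w10.png');cv2.imwrite('pics/w10b.png',cv2.resize(a[140:270,180:350],None,fx=4.4,fy=4.4,interpolation=cv2.INTER_CUBIC))"
```

```text
time: 14.18
t 14.3333 tau6 [0.17 0.16] mom [-0.63  0.56  0.15] f [-3.6  -3.56  2.23] f tool [-2.23 -2.95  4.11] q6 0.11 yaw -0.1682 [505.39  46.87  97.68]
```

View pics/w10b.png

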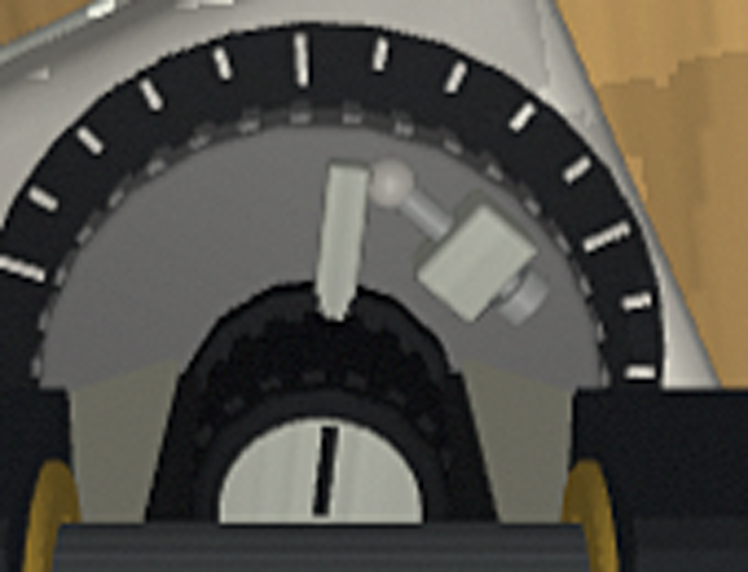

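```bash
python3 -m handwheel '[[[0,0,0,0],[0,0,0,0],[0,0,0,0],[0,0,0,0],[0,0,0,0],[0,0,0,0]]]'|head -1
python3 m.py
python3 -m handwheel '[[[0,0,0,0],[0,0,0,0],[0,0,0,0],[0,0,0,0],[0,0,0,0],[0,0,0,0],[0,0,0,0],[0,0,0,0]]]' 1
python3 m.py;cp pics/w.png pics/w11.png
```

```text
time: 14.88
t 15.0333 tau6 [0.16 0.16] mom [-0.65  0.52  0.15] f [-3.5  -3.57  2.55] f tool [-2.55 -2.85  4.1 ] q6 0.1099 yaw -0.1682 [505.36  46.85  97.67]
time: 15.75
tool_pos: [505.6, 46.9, 97.7]
tcp_rot: [1.557, 1.571, -0.183]
contact_force: [0.1, -1.4, -0.2]
grip_width: 76.1
t 15.9 tau6 [-0. -0.] mom [-0.01 -0.07  0.  ] f [-0.14 -0.33  0.21] f tool [-0.21 -0.08  0.35] q6 0.1106 yaw -0.1691 [505.55  46.91  97.71]
```

View pics/w11.png

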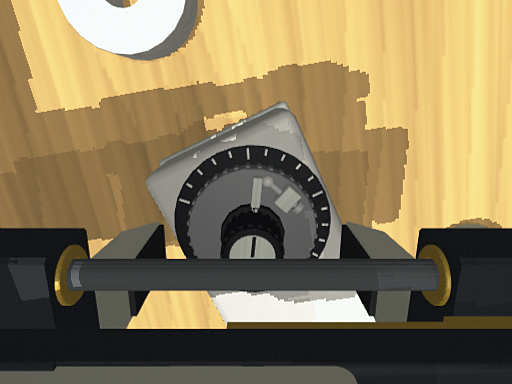

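```bash
python3 -m handwheel '[[[-1.5,0,0,0],[-2.5,0,0,0],[-2.5,0,0,0],[-2.5,0,0,0],[-2.5,0,0,-0.1],[-1.5,0,0,-0.1],[0,0,0,-0.1],[0,0,0,-0.1]]]'
python3 -m handwheel '[[[0,0,0,0],[0,0,0,0]]]' 0
python3 m.py; cp pics/w.png pics/w12.png
python3 - <<'E'
from h import *
snap('wrist','w12')
for l,z in [('knob_top',113),('pointer_tip',90),('stop_lug',92),('press_pad',178)]:
    for r in bot.spot_point('wrist',l)[:1]: print(l,r['conf'],r['point'],atz('wrist',r['point'],z))
im=cv2.imread('pics/w12.png');cv2.imwrite('pics/w12b.png',cv2.resize(im[80:280,140:380],None,fx=3,fy=3,interpolation=cv2.INTER_CUBIC))
E
```

```text
time: 16.62
tool_pos: [506.1, 46.9, 229.0]
tcp_rot: [1.254, 1.568, -0.081]
contact_force: [-0.5, -0.4, -0.3]
grip_width: 91.8
time: 16.78
tool_pos: [505.4, 46.9, 227.6]
tcp_rot: [-1.636, 1.571, -2.979]
contact_force: [-0.8, -0.2, -0.2]
grip_width: 82.6
t 16.9333 tau6 [-0.36  0.02] mom [-0.03 -0.13  0.02] f [-0.15 -0.18 -0.08] f tool [ 0.08 -0.19  0.15] q6 -0.2873 yaw 0.2292 [505.4   46.93 227.44]
knob_top 0.71 [253.2, 186.2] [507.38  45.86 113.  ]
pointer_tip 0.9 [270.3, 145.7] [514.96  78.46  90.  ]
stop_lug 0.67 [279.6, 165.1] [526.81  64.12  92.  ]
```

View pics/w12b.png

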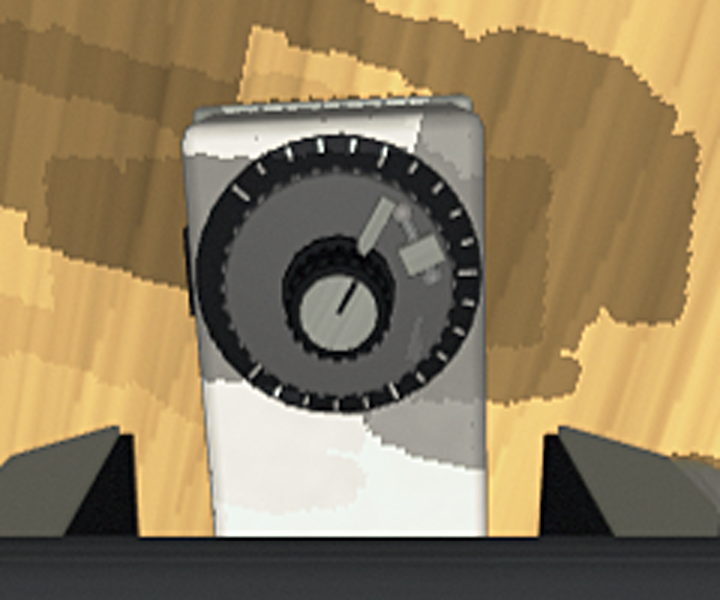

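```bash
python3 -m handwheel '[[[0,0.15,2.8,0],[0,0.15,2.8,0],[0,0.15,2.8,0],[0,0.15,2.8,0],[0,0.15,2.7,0],[0,0,0,0],[0,0,0,0],[0,0,0,0]]]' 0
python3 -m handwheel '[[[1.0,0,0,0],[1.0,0,0,0],[0,0,0,0],[0,0,0,0]]]' 0
python3 m.py; cp pics/w.png pics/w13.png
python3 - <<'E'
from h import *
print(bot.get_obs()['grip_width'])
for c in ('side','scene'):
  im,d=snap(c,'x')
  for r in bot.spot_point(c,'press_pad')[:1]: print(c,r['conf'],r['point'],atz(c,r['point'],178))
  if c=='side': cv2.imwrite('pics/s13.png',cv2.resize(im[80:230,200:400,::-1],None,fx=4,fy=4,interpolation=cv2.INTER_CUBIC))
for r in bot.spot_point('wrist','press_pad')[:1]: print(c,r['conf'],r['point'],atz('wrist',r['point'],178))
E
```

```text
time: 17.9
tool_pos: [544.3, -86.3, 227.5]
tcp_rot: [-2.451, 1.57, 2.491]
contact_force: [-0.4, -0.1, 0.7]
grip_width: 0.7
time: 18.23
tool_pos: [544.0, -85.8, 206.7]
tcp_rot: [-2.079, 1.568, 2.866]
contact_force: [0.4, 0.2, 0.9]
grip_width: 0.4
t 18.3833 tau6 [0. 0.] mom [-0.   -0.12  0.02] f [-0.2   0.    0.18] f tool [-0.18 -0.2  -0.05] q6 -0.5277 yaw 0.2313 [544.79 -86.43 207.93]
0.31795677500428315
scene 0.66 [204.2, 155.0] [ 536.3  -103.51  178.  ]
scene 0.73 [249.8, 220.3] [543.91 -86.04 178.  ]
```

View pics/w13.png

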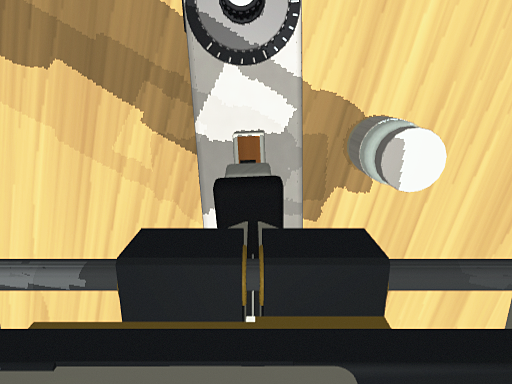

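View pics/s13.png

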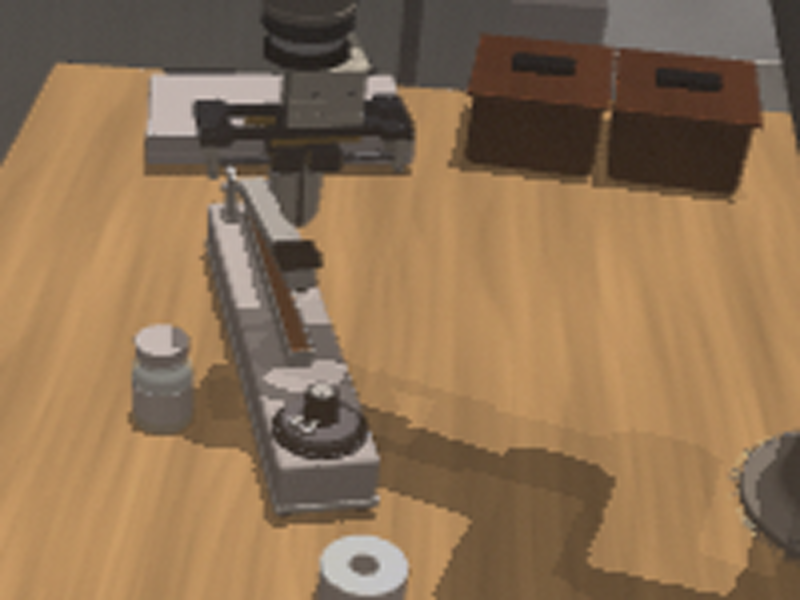

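```bash
sed -i 's/range(4)/range(2)/' m.py
python3 -m handwheel '[[[1,-0.0,0,0],[1,0,0,0],[0.7,0,0,0],[0.5,-0.1,-0.1,0],[0.5,0,-0.1,0],[0.5,0,-0.1,0],[0,0,0,0],[0,0,0,0]]]' |grep -v rot
python3 m.py
python3 -m handwheel '[[[0.5,0,-0.1,0],[0.5,0,-0.1,0],[0.4,0,-0.1,0],[0,0,0,0],[0,0,0,0]]]' |grep -v rot
python3 m.py
```

```text
time: 19.35
tool_pos: [542.9, -83.8, 165.7]
contact_force: [-1.5, 1.0, 2.9]
grip_width: 0.8
t 19.4 tau6 [0.01 0.01] mom [ 0.28  0.08 -0.01] f [-1.56  0.97  3.58] f tool [-3.58 -1.29 -1.3 ] q6 -0.5239 yaw 0.2312 [542.9  -83.89 165.9 ]
time: 19.87
tool_pos: [542.5, -81.2, 151.5]
contact_force: [0.3, 0.2, 4.0]
grip_width: 0.4
t 19.9167 tau6 [0.01 0.  ] mom [-0.04 -0.17  0.02] f [-0.07  0.12  3.72] f tool [-3.72 -0.04 -0.13] q6 -0.5191 yaw 0.231 [542.49 -81.22 151.74]
```

```bash
python3 -m handwheel '[[[0.5,0,-0.1,0],[0.5,0,-0.1,0],[0.4,0,-0.1,0],[0.3,0,0,0],[0.2,0,0,0],[0,0,0,0],[0,0,0,0]]]' |grep -v rot
python3 m.py
python3 -m handwheel '[[[0.15,0,0,0],[0.15,0,0,0],[0,0,0,0],[0,0,0,0]]]' |grep -v rot
python3 m.py
```

```text
time: 20.55
tool_pos: [541.7, -78.3, 132.8]
contact_force: [0.1, -1.9, 4.6]
grip_width: 0.4
t 20.6 tau6 [0. 0.] mom [-0.4  -0.19  0.  ] f [ 0.22 -1.73  4.5 ] f tool [-4.5  -0.18  1.73] q6 -0.5143 yaw 0.2311 [541.73 -78.27 132.87]
time: 20.98
tool_pos: [541.6, -78.0, 129.8]
contact_force: [0.7, -1.6, 5.7]
grip_width: 0.5
t 21.0333 tau6 [-0. -0.] mom [-0.17 -0.16 -0.02] f [ 0.73 -1.37  5.88] f tool [-5.88  0.4   1.5 ] q6 -0.5143 yaw 0.231 [541.64 -77.99 129.82]
```

```bash
for i in 1 2 3; do python3 -m handwheel '[[[0.08,0,0,0],[0,0,0,0],[0,0,0,0]]]' |grep -E 'time|pos'
python3 m.py | grep -o 'f \[.*q6'; done
```

```text
time: 21.33
tool_pos: [541.6, -77.9, 129.0]
f [ 0.14 -0.64  4.79] f tool [-4.79 -0.01  0.66] q6
time: 21.68
tool_pos: [541.6, -77.9, 128.2]
f [ 0.14 -0.8   5.26] f tool [-5.26 -0.05  0.8 ] q6
time: 22.03
tool_pos: [541.6, -77.8, 127.4]
f [ 0.13 -0.17  5.35] f tool [-5.35  0.09  0.19] q6
```

```bash
for i in 1 2 3; do python3 -m handwheel '[[[0.05,0,0,0],[0,0,0,0],[0,0,0,0]]]' |grep -E 'time|pos'
python3 m.py | grep -o 'f \[.*q6'; done
python3 - <<'E'
from h import *
im,d=snap('wrist','w14')
for r in bot.spot_point('wrist','press_pad')[:1]: print(r)
im,d=snap('side','x');cv2.imwrite('pics/s14.png',cv2.resize(im[80:230,200:400,::-1],None,fx=4,fy=4,interpolation=cv2.INTER_CUBIC))
E
```

```text
time: 22.38
tool_pos: [541.6, -77.8, 127.0]
f [0.2  0.37 5.16] f tool [-5.16  0.28 -0.31] q6
time: 22.73
tool_pos: [541.6, -77.7, 126.4]
f [-0.2   0.15  5.41] f tool [-5.41 -0.16 -0.2 ] q6
time: 23.08
tool_pos: [541.6, -77.7, 126.2]
f [-0.63  0.63  7.23] f tool [-7.23 -0.47 -0.76] q6
```

View pics/s14.png

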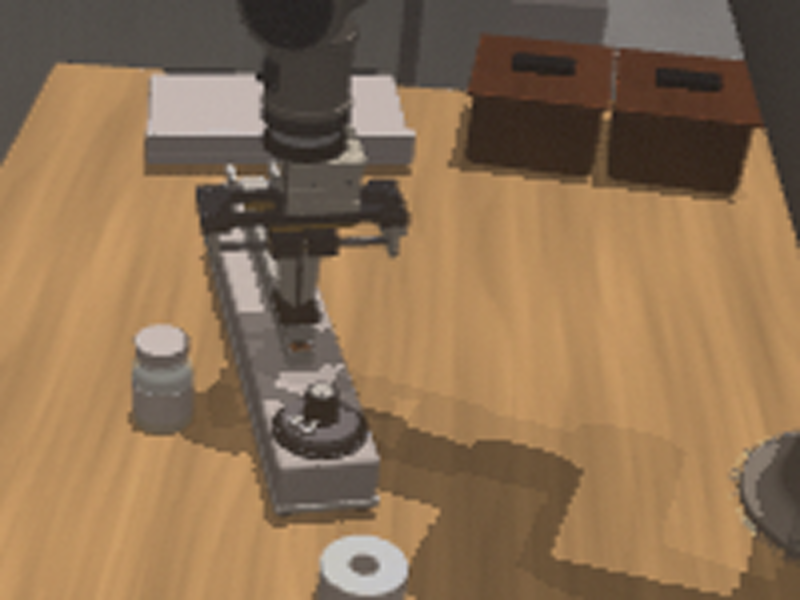

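```bash
python3 -m handwheel '[[[0.03,0,0,0],[0,0,0,0],[0,0,0,0],[0,0,0,0],[0,0,0,0],[0,0,0,0],[0,0,0,0],[0,0,0,0]]]' | grep -v rot
python3 -m handwheel '[[[0,0,0,0],[0,0,0,0],[0,0,0,0],[0,0,0,0],[0,0,0,0],[0,0,0,0]]]' | grep -v rot
python3 -m handwheel '[[[-0.5,0,0,0],[-0.7,0,0.1,0],[-0.7,0,0.1,0],[-0.7,0,0.1,0],[-0.7,0,0.1,0],[-0.7,0,0.1,0],[-0.7,0,0.1,0],[-0.7,0,0.1,0]]]' | grep -v rot
python3 -m handwheel '[[[-0.7,0,0,0],[-1,0,0,0],[-2,0,0,0],[-3,0,0,0],[-3,0,0,0],[-3,0,0,0],[0,0,0,0],[0,0,0,0]]]' | grep -v rot
python3 - <<'E'
from h import *
im,d=snap('wrist','w15')
for l,z in [('knob_top',113),('pointer_tip',90),('stop_lug',92),('press_pad',178)]:
    for r in bot.spot_point('wrist',l)[:1]: print(l,r['conf'],r['point'],atz('wrist',r['point'],z))
im,d=snap('side','x');cv2.imwrite('pics/s15.png',cv2.resize(im[80:230,200:400,::-1],None,fx=4,fy=4,interpolation=cv2.INTER_CUBIC))
E
```

```text
time: 24.0
tool_pos: [541.6, -77.8, 126.2]
contact_force: [-0.7, 0.5, 9.6]
grip_width: 0.9
time: 24.5
tool_pos: [541.6, -77.7, 126.2]
contact_force: [-1.3, -0.3, 9.8]
grip_width: 0.3
time: 25.17
tool_pos: [542.9, -85.1, 180.0]
contact_force: [0.5, -0.9, 1.4]
grip_width: 0.3
time: 25.83
tool_pos: [543.6, -84.8, 308.4]
contact_force: [-0.6, -0.3, -0.3]
grip_width: 0.2
knob_top 0.87 [246.8, 22.1] [506.78  47.27 113.  ]
stop_lug 0.89 [268.2, 10.9] [523.54  65.52  92.  ]
press_pad 0.79 [253.3, 182.6] [544.37 -85.84 178.  ]
```

View pics/w15.png

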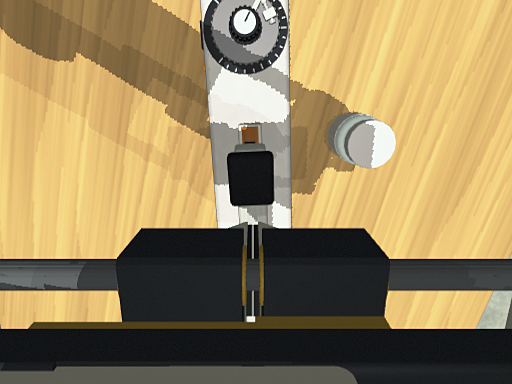

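View pics/s15.png

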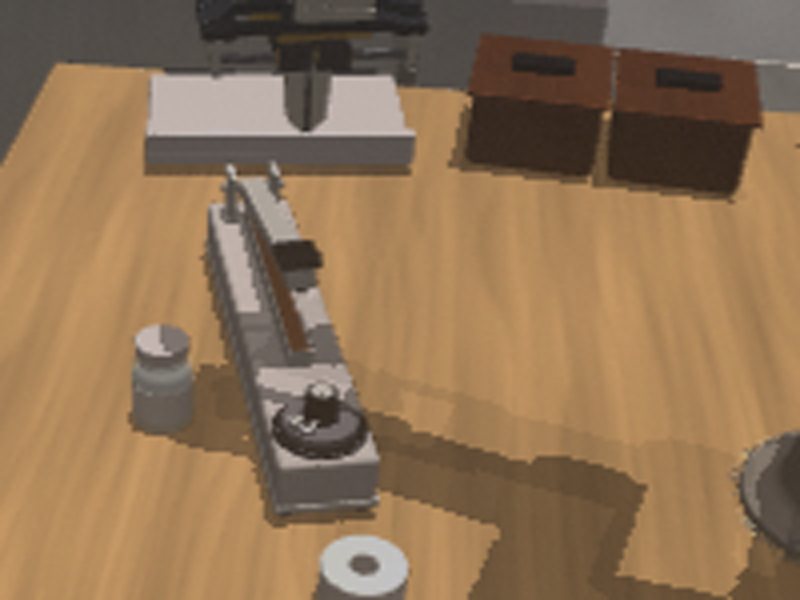

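```bash
python3 -m handwheel '[[[0,0,0,0],[0,0,0,0],[0,0,0,0]]]' | grep -v rot; python3 -c "
from plant import bot
print(bot.close_job())"
```

```text
time: 26.38
tool_pos: [543.2, -85.0, 306.2]
contact_force: [0.0, 0.5, 0.2]
grip_width: 0.2
the job is handed in; nothing more can be done
None
```

I set the timer at its stop, did the dry press and handed the job in at about 26 s. No verdict was reported.

- **Timer:** I gripped the knob and turned it clockwise about 0.9 rad until the pointer met the rubber cap. The turning torque was then 0.16 N m. Taking off the 0.06 N m of knob friction leaves about 3.6 N on the stop, held for over 0.7 s before I let go. That force is worked out from the torque, not measured directly, because small torque readings wandered by about ±0.04 N m.
- **After release:** The close-up showed the pointer still against the cap. The lug position I found stayed within 2–3 mm, which is no better than the image accuracy, and the ring marks looked unchanged.
- **Dry press:** I pushed the pad down in small steps to z = 126.2 mm, where the force rose from 5.4 N to 7.2 N at the stop. I held it there at about 9.7 N for more than 1 s, then let it rise.
- **Last checks:** Both pictures showed the sealing arm up again, with its pad where it was before the press to within 3 mm. The jar and label roll looked unmoved and the gripper was clear, with no contact force. I did not look at the mouse again. The last look for the pointer tip returned nothing because it was at the picture's edge, so the close-up before the press is my last real check of it.

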